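# Find a spacer's blind hole with the feeler fixture and hold it hole-up

## Task

A blind spacer lies in the V of the checking fixture, but from above it does not show which end has the hole: take the handwheel by its handle and wind the quill forward to its depth stop, so that the sprung feeler pin either enters the hole or is pushed back by a solid end, then wind it back until the pin is well clear of the spacer. Lift that spacer out, turn it hole-up and finish still holding it, steady and hole straight up, in the air well above the fixture (20 cm or more above the bench). Leave the second spacer on its rest and the things around where they are.

Things in the scene. Friction and masses are not known exactly. Their poses are not given: they have to be found in the camera images.
- fixture: Grey hole-checking fixture, bolted down. Origin on the bench under the handwheel's vertical axis; +x runs along the quill to the V, +y left, z up. Base x -45 to +201 mm, 56 mm wide, 12 mm thick, with a wing to y -92 under the waiting rest. Quill axis y 0, 60 mm above the bench. Housing x -41 to +67 mm, 40 mm wide, top at 80 mm; stop rod and lug at its left to y +34 mm.
- vee_mid (a point): Checking place: the point on the quill axis (fixture x 153 mm), 60 mm above the bench, where the middle of the spacer to check lies; axes as the fixture's. The V under it is 24 mm wide (narrower than a spacer) and 30 mm long; behind the spacer stands an end stop 24 mm wide, top 64 mm above the bench, x +20 to +30 mm from here, its foot to +42 mm.
- rest_mid (a point): Waiting place: the middle of the second, equal V rest, 70 mm to the right (-y) of the checking place and as high; the spacer here stays. Axes as the fixture's.
- handwheel (a joint): Turn of the solid handwheel (88 mm across, 84 to 94 mm above the bench, hub to 101 mm) about its vertical axis over the fixture's origin, rad, 0 to 7.6, growing clockwise seen from above. At 0 the handle lies toward fixture -y. Starts between 0 and 0.9; stays where left (about 1.5 N friction at the handle).
- crank_handle: Black upright handle on the handwheel, 33 mm from the wheel's axis; 16 mm thick, 38 mm tall, 92.5 to 130.5 mm above the bench; it spins freely on its own pin. Origin at the middle of its foot, z up.
- quill (a joint): Travel of the quill toward the spacer, m: 0 fully back, 0.038 at its depth stop; 5.0 mm per rad of the handwheel (rack and pinion). Quill 18 mm in diameter, collar at the nose 23 mm; fully back the nose is 61 mm from the spacer's middle. The feeler pin (9 mm thick) stands 19 mm out of the nose and meets the spacer's near face at quill 0.022.
- feeler_pin (a joint): How far the sprung feeler pin is pushed back into the quill, m: 0 free, 0.018 most. A small brass stud in a slot on top of the quill moves with it. With the quill at its depth stop it reads about 0.016 if the spacer's end toward the handwheel is solid (push 4 to 5 N), about 0 if the pin has gone into the hole.
- spacer_1: Plain steel cylinder, 36 mm in diameter, 40 mm long, about 0.2 kg, with a blind hole (18 mm wide, 20 mm deep) in one end only. Origin at its middle, x along the cylinder. Lies along fixture x in the checking or the waiting place, +x away from the handwheel. In one spacer the hole is at +x, in the other at -x: found with the feeler pin.
- spacer_2: The other blind spacer, same size, weight and frame as spacer_1, the hole in the opposite end. Whichever of the two lies in the checking place at the start is the one to check and hold up; the other stays on the waiting place.
- oil_bottle: Squeeze bottle, 39 mm across, 128 mm tall with its nozzle, standing; origin under its middle. Bystander.
- screw_tin: Round tin, 51 mm across, 42 mm tall; origin under its middle. Bystander.
- caliper: Slide caliper lying flat, 200 x 70 x 12 mm; origin at the middle of its underside. Bystander.
Mind the look-alikes: they are no part of the job. What is shaped like the spacer_2 but turquoise is not meant.

How it is judged (in metres and radians):
On the way, in this order (a step that is already met when the one before it is completed fails the run):
1. the quill is wound forward to its depth stop with the fingers on the handle (value of joint quill above 0.0365 m and contact force between the fingers and crank_handle above 0.1 N), for 0.1 s.
2. the quill is wound back until the feeler pin stands clear of the spacer (value of joint quill below 0.018 m), for 0.1 s.
At the end, for the whole second after the job is handed in: The spacer from the checking place is held in the fingers (over 1 N), off the fixture, at rest, its middle over 200 mm above the bench, hole up within 20 degrees; quill wound back below 18 mm; the other spacer within 15 mm and the bystanders within 20 mm of their starts (((height (world z) of spacer_1 above 0.2 m and angle between spacer_1's own x axis and vertical below 0.35 rad and contact force between the fingers and spacer_1 above 1 N and linear speed of spacer_1 below 0.04 m/s and angular speed of spacer_1 below 0.3 rad/s and contact force between spacer_1 and fixture below 0.2 N and distance between spacer_2 and vee_mid above 0.05 m and distance of spacer_2 from where it was at the start of the episode below 0.015 m) or (height (world z) of spacer_2 above 0.2 m and angle between spacer_2's own x axis and vertical above 2.79 rad and contact force between the fingers and spacer_2 above 1 N and linear speed of spacer_2 below 0.04 m/s and angular speed of spacer_2 below 0.3 rad/s and contact force between spacer_2 and fixture below 0.2 N and distance between spacer_1 and vee_mid above 0.05 m and distance of spacer_1 from where it was at the start of the episode below 0.015 m)) and value of joint quill below 0.018 m and distance of each of oil_bottle, screw_tin, caliper from where it was at the start of the episode below 0.02 m); the arm keeps its last pose, push and grip.
It fails at once if the spacer on the waiting place is disturbed as well (distance of each of spacer_1, spacer_2 from where it was at the start of the episode above 0.015 m).
It fails at once if the oil bottle is knocked or moved (distance of oil_bottle from where it was at the start of the episode above 0.02 m or angle between oil_bottle's own z axis and vertical above 0.5 rad).
It fails at once if the screw tin is knocked or moved (distance of screw_tin from where it was at the start of the episode above 0.02 m or angle between screw_tin's own z axis and vertical above 0.5 rad).
It fails at once if the caliper is knocked or moved (distance of caliper from where it was at the start of the episode above 0.02 m or angle between caliper's own z axis and vertical above 0.5 rad).
It also fails if it takes over 70 s, if anything falls off the work surface, if the arm or the gripper's body presses on something with over 40 N, if the wrist force passes 120 N, or if a joint passes its speed limit or range.

## Robot

A 6-joint arm with a two-finger parallel gripper is mounted at the origin on the work surface; the furniture and walls round the work are solid. World frame = base frame: x ahead of the robot, y to its left, z up, the work surface at z = 0. Lengths are in m, angles in degrees, forces in N, time in s.
With the tool pointing down it reaches from about 0.35 to 0.875 m from the base axis. Payload 4.2 kg.
Tool frame: the origin (TCP) lies between the finger pads; the fingertips stand 17 mm ahead of it and the grasp point (between the pads) lies 2 mm behind it; z points along the fingers, y is the direction in which the jaws open and shut (so a half turn about z gives the same grasp; the last joint's range is limited). The gripper opens to 87 mm and grips with 3 to 60 N. Pads are 19 mm wide; open, the fingers measure 117 mm over their backs; the gripper's body (75 mm by 190 mm) begins 51 mm behind the grasp point.
Start: joints at [87.124, 22.042, 0.453, 0, -68.411, -14.817], TCP at [0.19, 0.595, 0.24] pointing down, gripper open.
Joint ranges: [-179.83, 179.83], [-69.29, 118.12], [-61.27, 80.66], [-181.25, 117.63], [-171.15, -9.14], [-177.46, 177.46]. Speed limits (degrees/s): [159.86, 159.86, 180, 180, 180, 180].

## Interface

Orientations are given as a 3x3 rotation matrix whose columns are the frame's x, y, z axes.
In Python, from station import r gives the robot as it stands.
- The arm moves only by the shell command python3 -m creep 'ROWS'. ROWS is JSON, a list of rows, each a list of 7 numbers: the opening, from 0 (shut) to 1 (fully open), then the shift along the tool's x, y, z scaled (see below), then the turn, a rotation vector about the tool's x, y, z scaled (see below). A call has 1 to 5 rows; each row is the pose to reach, as a shift and turn from the pose measured when the call began, along the tool's axes at that moment, turning the shorter way round; what a row does not reach only later rows make up. The controller multiplies each number of a shift by 300 mm and each number of a turn by 180 degrees. A row lasts 1/12 s, in which the tool goes at most 41.7 mm and 7.16 degrees, less where a joint would pass 70% of its speed; a pose out of reach is approached as far as the arm can. A call with a number of a shift or a turn outside -1 to 1 is refused whole. A call with a gripper value outside its range is refused whole. The fingers move at their own pace and stop on an object; the grip force is fixed at half the most. Time passes only in rows, so rows that repeat a pose let the fingers close. It gives the time, the measured TCP pose, the force and the opening at its end, in the units of the state.
- r.sense(): the state, without advancing time (a new reading comes with each control period).
- r.capture(name): name is "side" or "top" or "wrist"; returns the picture (420x560x3 uint8, blue, green, red); there is no depth.
- r.camera_model(name): a dict with "mtx" (3x3 intrinsics, pixels), "dist" ([k1, k2, p1, p2, k3] as OpenCV has them; the pictures are not rectified), "R" (3x3) and "t" (3): a world point X has camera coordinates R X + t; the wrist camera has in their place "mount" (4x4, takes a point from camera to tool coordinates, whose origin is the TCP and whose axes are the flange's). Camera axes: x right, y down, z forward; pixel columns grow to the right and rows downward; lengths in m; the calibration is good to about 2 mm. A picture is of the moment at which its call begins: read the wrist's pose just before it. camera_model takes no time and is no camera call.
- r.finish_job(): hands the job in, once; it reports no verdict.
Trained networks look in the newest picture that a camera, given by its name, has taken for a name from the list of things; names that differ only in an ending like _2 or _b are one class to them, and where a whole thing is asked for, a point or a joint stands for the part that bears it (a point fixed in the world has none). Each returns a list of dicts, best first, with "score" (0 to 1); they miss things now and then, are a little off and sometimes report something else, mostly with a low value. They report only what shows in the picture. A call takes as long as a camera call. They do not tell look-alikes from the thing itself.
- r.recognise(camera, target): "rect" ([left, top, right, bottom] as shares, 0 to 1, of the picture: columns of its width, rows of its height, round what is visible of it).
- r.outline_of(camera, target): "pixels" (420x560 bool, what is visible of it) and "rect" ([left, top, right, bottom] as shares, 0 to 1, of the picture: columns of its width, rows of its height, round what is visible of it).
The state is a dict: "time_s": time; "joints": joint angles; "joint_velocities": joint speeds; "effort": joint torques, N m; "tcp_pos": TCP position; "ee_rot": TCP orientation; "wrist_force": force on the tool from outside, world axes, zero at the start; "moment": the same for the moment, N m; "gripper_width": opening from 0.0 (shut) to 1.0 (fully open).
Only numpy, scipy, OpenCV 4.12 (cv2) and the standard library are available. Lean on these libraries where they do the work, as an engineer would, in place of code of your own. Each camera call takes 0.05 s, during which the arm holds its last target.

## Working session

There is one attempt and no reset: what is moved stays moved. The work goes in short steps, Python scripts to look and compute and a shell command to move; the robot and the scene stay as the last step left them, time stands still between calls to the robot, and variables do not carry over. Pictures are saved under pics/ and viewed, and the job is handed in when it is done.

```bash
ls; mkdir -p pics
python3 - <<'E'
from station import r
import cv2
s=r.sense(); print(s)
for n in ("side","top","wrist"):
    cv2.imwrite(f"pics/{n}0.png", r.capture(n))
    m=r.camera_model(n); print(n,m)
E
```

```text
pics
{'time_s': 0.0, 'joints': array([ 8.71247764e+01,  2.20906293e+01,  3.77286480e-01, -2.88124469e-02,
       -6.84121446e+01, -1.48163049e+01]), 'joint_velocities': array([ 0.02957091,  0.06921383,  0.03889839, -0.06363755, -0.00353813,
        0.00535866]), 'effort': array([ 1.44440901e-04, -3.90661812e+01,  1.87415260e+01,  4.21984613e+00,
        1.11529586e-02, -1.90670876e-04]), 'tcp_pos': array([0.18974344, 0.59488273, 0.2384444 ]), 'ee_rot': array([[ 9.52650057e-01, -3.04068310e-01, -5.76868093e-04],
       [-3.04068837e-01, -9.52647605e-01, -2.16391100e-03],
       [ 1.08424752e-04,  2.23685754e-03, -9.99997492e-01]]), 'wrist_force': array([-0.01441379,  0.04974088, -0.33469201]), 'moment': array([0.0271295 , 0.0514567 , 0.01567402]), 'gripper_width': 1.0033086889635157}
side {'mtx': array([[478.95550319,   0.        , 279.80214321],
       [  0.        , 478.95550319, 207.18325308],
       [  0.        ,   0.        ,   1.        ]]), 'dist': array([-0.00502295,  0.        ,  0.        ,  0.        ,  0.        ]), 'R': array([[-0.01231668,  0.99990012,  0.00693123],
   
[... 502 characters left out ...]
   [ 0.18726761,  0.03110605, -0.9818163 ]]), 't': array([-0.10623446,  0.53769187,  0.85679473])}
wrist {'mtx': array([[340.75771189,   0.        , 277.13904417],
       [  0.        , 340.75771189, 206.14201327],
       [  0.        ,   0.        ,   1.        ]]), 'dist': array([-0.02604722,  0.        ,  0.        ,  0.        ,  0.        ]), 'mount': array([[-8.50773596e-04, -9.55909735e-01, -2.93659421e-01,
         7.96476140e-02],
       [ 9.99999381e-01, -1.02376859e-03,  4.35393105e-04,
        -1.86198615e-04],
       [-7.16835797e-04, -2.93658869e-01,  9.55910014e-01,
        -1.45433346e-01],
       [ 0.00000000e+00,  0.00000000e+00,  0.00000000e+00,
         1.00000000e+00]])}
```

View pics/side0.png

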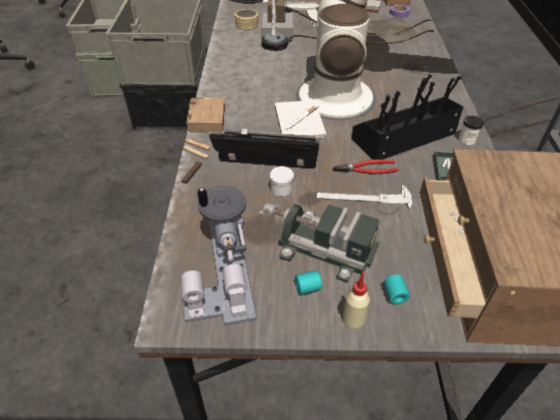

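View pics/top0.png

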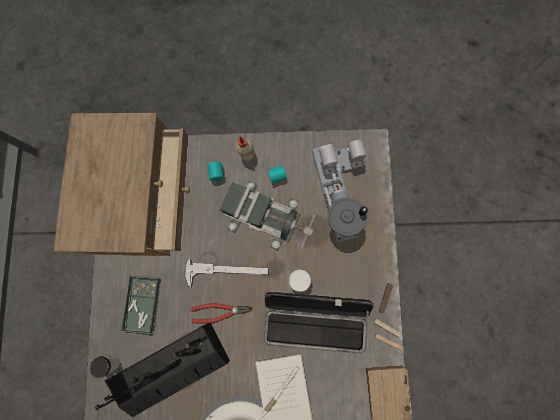

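View pics/wrist0.png

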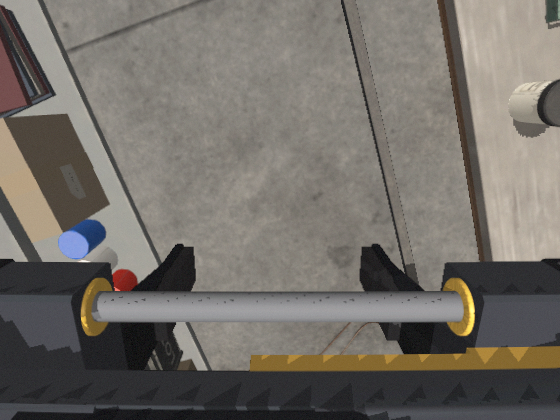

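```bash
cat > h.py <<'E'
from station import r
import numpy as np, cv2
def proj(cam,X,s=None):
    m=r.camera_model(cam); X=np.atleast_2d(np.array(X,float))
    if cam=="wrist":
        s=s or r.sense(); M=np.array(m["mount"])
        Xt=(X-s["tcp_pos"])@s["ee_rot"]
        R=M[:3,:3].T; t=-R@M[:3,3]; 
        Xc=Xt@R.T+t
    else: Xc=X@np.array(m["R"]).T+np.array(m["t"])
    p,_=cv2.projectPoints(Xc.reshape(-1,1,3),np.zeros(3),np.zeros(3),m["mtx"],m["dist"])
    return p.reshape(-1,2)
def ray(cam,uv,s=None):
    m=r.camera_model(cam)
    d=cv2.undistortPoints(np.array(uv,float).reshape(-1,1,2),m["mtx"],m["dist"]).reshape(-1,2)
    d=np.c_[d,np.ones(len(d))]
    if cam=="wrist":
        s=s or r.sense(); M=np.array(m["mount"])
        Rw=s["ee_rot"]@M[:3,:3]; o=s["tcp_pos"]+s["ee_rot"]@M[:3,3]
    else:
        Rw=np.array(m["R"]).T; o=-Rw@np.array(m["t"])
    return o,d@Rw.T
def onz(cam,uv,z,s=None):
    o,d=ray(cam,uv,s); return o+d*((z-o[2])/d[:,2:3])
def fix2w(F,P):  # F=(x,y,yaw)
    c,s_=np.cos(F[2]),np.sin(F[2]); P=np.atleast_2d(P)
    return np.c_[F[0]+c*P[:,0]-s_*P[:,1],F[1]+s_*P[:,0]+c*P[:,1],P[:,2]]
E
python3 - <<'E'
from h import *
for cam in ("side","top","wrist"):
    for t in ("fixture","handwheel","crank_handle","spacer_1","quill","oil_bottle","screw_tin","caliper"):
        for d in r.recognise(cam,t)[:4]:
            q=np.array(d["rect"])*[560,420,560,420]; print(cam,t,round(d["score"],2),q.round(0))
E
```

```text
side fixture 0.86 [183. 183. 257. 326.]
side handwheel 0.72 [269. 168. 292. 196.]
side handwheel 0.63 [199. 186. 243. 225.]
side crank_handle 0.68 [201. 188. 210. 208.]
side spacer_1 0.86 [291. 270. 322. 296.]
side spacer_1 0.73 [221. 265. 245. 294.]
side spacer_1 0.68 [178. 269. 203. 300.]
side spacer_1 0.64 [383. 275. 412. 304.]
side quill 0.88 [224. 223. 247. 261.]
side oil_bottle 0.7 [343. 278. 366. 330.]
side screw_tin 0.56 [269. 168. 291. 195.]
side caliper 0.6 [320. 186. 412. 207.]
side caliper 0.45 [224. 227. 245. 260.]
top fixture 0.71 [311. 145. 366. 243.]
top handwheel 0.78 [327. 199. 366. 237.]
top crank_handle 0.46 [360. 209. 369. 217.]
top spacer_1 0.75 [268. 165. 290. 183.]
top spacer_1 0.65 [322. 145. 336. 167.]
top spacer_1 0.55 [345. 141. 364. 159.]
top quill 0.74 [322. 172. 346. 205.]
top oil_bottle 0.51 [330. 198. 368. 236.]
top screw_tin 0.63 [288. 267. 310. 292.]
top caliper 0.84 [183. 259. 266. 287.]
```

```bash
python3 - <<'E'
from h import *
from scipy.optimize import least_squares
def c(q): return [(q[0]+q[2])/2,(q[1]+q[3])/2]
obs=[("side",[221,205],(0,0,.094)),("side",[233,280],(.153,0,.062)),("side",[191,285],(.153,-.07,.062)),
("top",[346.5,217.5],(0,0,.092)),("top",[329,156],(.153,0,.066)),("top",[356,150],(.153,-.07,.066))]
def f(F):
    return np.concatenate([(proj(a,fix2w(F,[p]))[0]-uv) for a,uv,p in obs])
s=least_squares(f,[.3,-.2,0],loss="soft_l1"); F=s.x
print(F,np.degrees(F[2])); print(f(F).reshape(-1,2).round(1))
for t in ((0,0,.09),(.153,0,.06),(.153,-.07,.06)): print(fix2w(F,[t]))
print(onz("side",[[205,198]],.11),onz("top",[[364,212]],.125))
E
python3 -c "
import cv2
a=cv2.imread('pics/side0.png')[170:335,150:320];b=cv2.imread('pics/top0.png')[125:250,290:400]
cv2.imwrite('pics/c0.png',cv2.resize(a,None,fx=3.6,fy=3.6,interpolation=2));cv2.imwrite('pics/c1.png',cv2.resize(b,None,fx=4.5,fy=4.5,interpolation=2))"
```

```text
[ 0.50732089 -0.25235579  0.20841624] 11.941370978035451
[[ 0.7 -3.5]
 [ 0.4 -1.4]
 [ 0.2  0.2]
 [ 0.4 -1.7]
 [ 0.1 -0.3]
 [ 1.8 -1. ]]
[[ 0.50732089 -0.25235579  0.09      ]]
[[ 0.65700995 -0.22069846  0.06      ]]
[[ 0.67149369 -0.28918365  0.06      ]]
[[ 0.51504671 -0.28042046  0.11      ]] [[ 0.50916968 -0.28506922  0.125     ]]
```

View pics/c0.png

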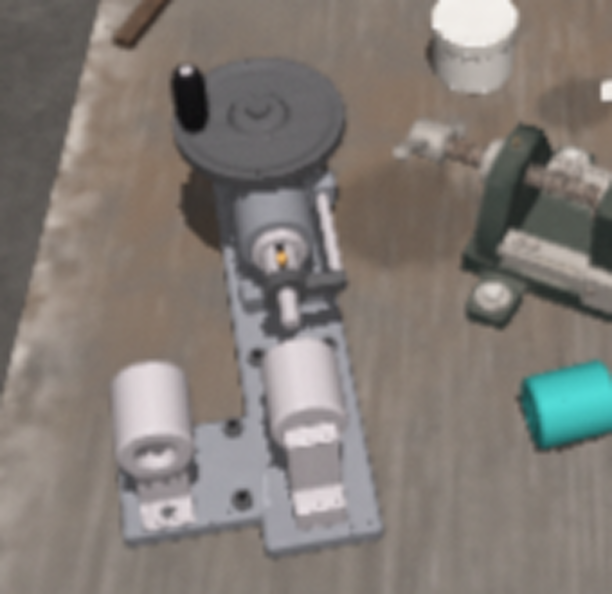

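View pics/c1.png

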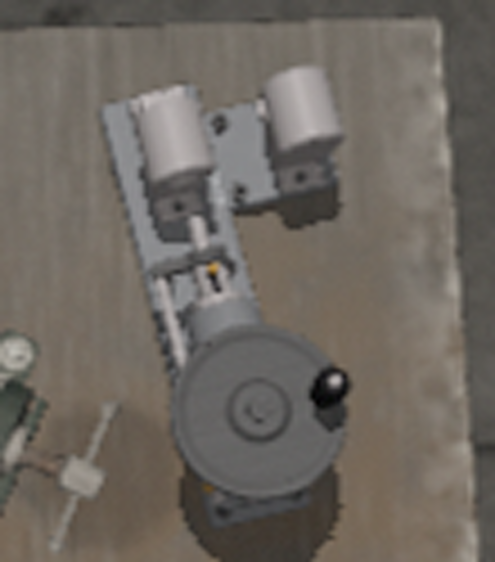

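The grey spacer at side (233,280) / top (329,156) lies in line with the quill, so it is the one in the checking V. The others are the grey one on the waiting rest at side (191,285) and the turquoise look-alikes at side (308,283) and (397,290). The crop confirms the choice. The handle is at side (205,198) and the sprung-pin stud at about (228,241). I'll go up first, then across.

```bash
cat >> h.py <<'E'
from scipy.spatial.transform import Rotation as Ro
def down(h):  # tool down, tool x heading h rad
    c,s=np.cos(h),np.sin(h); return np.array([[c,s,0],[s,-c,0],[0,0,-1.]])
def go(pos,R,s=None):
    s=s or r.sense()
    d=s["ee_rot"].T@(np.array(pos)-s["tcp_pos"])/.3
    w=Ro.from_matrix(s["ee_rot"].T@R).as_rotvec(degrees=True)/180
    print("shift",d.round(4),"turn",w.round(4),"rows",(np.linalg.norm(d)*.3/.0417).round(1),(np.linalg.norm(w)*180/7.16).round(1))
E
python3 -m creep '[[0.6,0,0,-0.13,0,0,0],[0.6,0,0,-0.27,0,0,0],[0.6,0.1,0,-0.4,0,0,0],[0.6,0.2,0.05,-0.5,0,0,0],[0.6,0.3,0.15,-0.53,0,0,0]]'
python3 - <<'E'
from h import *
go([.38,.2,.42],down(np.radians(11.9))); go([.55,-.25,.35],down(np.radians(11.9)))
print(r.sense()["joints"])
E
```

```text
time_s: 1.77
tcp_pos: [0.258, 0.5359, 0.3986]
ee_rot: [[0.953, -0.302, 0.003], [-0.302, -0.953, 0.006], [0.001, -0.006, -1.0]]
wrist_force: [1.1, -0.3, 0.8]
gripper_width: 0.705
shift [ 0.7261  0.944  -0.0766] turn [-0.0019 -0.0008 -0.1639] rows 8.6 4.1
shift [1.7196 2.2039 0.1496] turn [-0.0019 -0.0008 -0.1639] rows 20.1 4.1
[ 79.92548349  15.35233814  12.96795885   0.10259997 -87.2580285
  -7.53019649]
```

```bash
python3 -m creep '[[0.6,0.08,0.11,0,0,0,-0.039],[0.6,0.16,0.22,0,0,0,-0.078],[0.6,0.25,0.33,0,0,0,-0.117],[0.6,0.34,0.44,0,0,0,-0.15],[0.6,0.43,0.55,0,0,0,-0.164]]'
python3 - <<'E'
from h import *
go([.55,-.25,.35],down(np.radians(11.9)))
E
```

```text
time_s: 2.18
tcp_pos: [0.3302, 0.3403, 0.398]
ee_rot: [[0.977, 0.211, 0.003], [0.211, -0.977, 0.007], [0.005, -0.006, -1.0]]
wrist_force: [0.6, 0.5, 0.5]
gripper_width: 0.599
shift [0.2995 2.0788 0.1495] turn [-0.0018 -0.0014  0.0017] rows 15.1 0.1
```

```bash
python3 -m creep '[[0.6,0.02,0.14,0,0,0,0],[0.6,0.04,0.28,0,0,0,0],[0.6,0.06,0.42,0,0,0,0],[0.6,0.08,0.55,0,0,0,0],[0.6,0.1,0.68,0,0,0,0]]'
python3 -m creep '[[0.6,0.02,0.14,0,0,0,0],[0.6,0.04,0.28,0,0,0,0],[0.6,0.06,0.42,0.03,0,0,0],[0.6,0.08,0.55,0.06,0,0,0],[0.6,0.1,0.68,0.1,0,0,0]]'
python3 - <<'E'
from h import *
go([.55,-.25,.35],down(np.radians(11.9)))
E
```

```text
time_s: 2.6
tcp_pos: [0.4026, 0.1451, 0.3975]
ee_rot: [[0.977, 0.212, 0.005], [0.212, -0.977, 0.008], [0.006, -0.006, -1.0]]
wrist_force: [1.1, 0.0, -0.9]
gripper_width: 0.601
time_s: 3.02
tcp_pos: [0.4746, -0.0467, 0.3682]
ee_rot: [[0.977, 0.212, 0.007], [0.212, -0.977, 0.008], [0.009, -0.006, -1.0]]
wrist_force: [0.5, 0.4, -0.3]
gripper_width: 0.603
shift [0.1015 0.7158 0.057 ] turn [-0.002  -0.0029  0.0019] rows 5.2 0.1
```

```bash
python3 -m creep '[[0.6,0.02,0.14,0.02,0,0,0],[0.6,0.04,0.28,0.03,0,0,0],[0.6,0.06,0.42,0.04,0,0,0],[0.6,0.08,0.55,0.05,0,0,0],[0.6,0.1,0.68,0.057,0,0,0]]'
python3 - <<'E'
from h import *
s=r.sense(); cv2.imwrite("pics/w1.png",r.capture("wrist")); print(s["tcp_pos"],s["joints"],s["wrist_force"])
np.save("s1.npy",np.r_[s["tcp_pos"],s["ee_rot"].ravel()])
for t in ("handwheel","crank_handle","spacer_1","quill"):
    for d in r.recognise("wrist",t)[:4]:
        q=np.array(d["rect"])*[560,420,560,420]; print(t,round(d["score"],2),q.round(0))
E
```

```text
time_s: 3.43
tcp_pos: [0.5472, -0.2411, 0.3499]
ee_rot: [[0.977, 0.212, 0.007], [0.212, -0.977, 0.008], [0.009, -0.006, -1.0]]
wrist_force: [1.4, 0.2, -0.5]
gripper_width: 0.602
[ 0.54717355 -0.24107595  0.34989516] [ -8.53845095  16.25485473   7.78507807  -0.52678993 -81.17477144
 110.84154017] [ 1.44265775  0.22675915 -0.46758084]
handwheel 0.7 [246. 169. 317. 241.]
crank_handle 0.68 [175. 243. 207. 282.]
crank_handle 0.67 [304. 202. 317. 224.]
crank_handle 0.17 [274. 116. 286. 141.]
spacer_1 0.87 [266.  61. 297.  98.]
spacer_1 0.86 [320.  59. 357.  96.]
spacer_1 0.83 [165.  65. 203.  95.]
spacer_1 0.71 [246. 172. 317. 242.]
quill 0.59 [258. 115. 288. 176.]
```

View pics/w1.png

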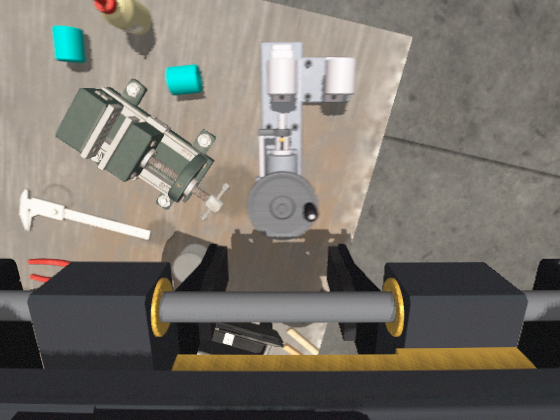

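```bash
cat > fit.py <<'E'
from h import *
from scipy.optimize import least_squares
def circ(z,r_=.044): 
    a=np.linspace(0,2*np.pi,40); return np.c_[r_*np.cos(a),r_*np.sin(a),np.full(40,z)]
def disc(cam,F,s): # bbox of disc, both faces
    p=proj(cam,fix2w(F,np.r_[circ(.084),circ(.094)]),s); return np.r_[p.min(0),p.max(0)]
def cyl(cam,F,s,y):
    a=np.linspace(0,2*np.pi,40); P=np.r_[[(.153+e,y+.018*np.cos(t),.06+.018*np.sin(t)) for e in(-.02,.02) for t in a]]
    p=proj(cam,fix2w(F,P),s); return np.r_[p.min(0),p.max(0)]
def handle(cam,F,s,th):
    a=np.linspace(0,2*np.pi,20); c=(-.033*np.sin(th),-.033*np.cos(th))
    P=[(c[0]+.008*np.cos(t),c[1]+.008*np.sin(t),z) for z in(.0935,.1305) for t in a]
    p=proj(cam,fix2w(F,P),s); return np.r_[p.min(0),p.max(0)]
def cen(q): return np.array([(q[0]+q[2])/2,(q[1]+q[3])/2])
E
python3 - <<'E'
from fit import *
a=np.load("s1.npy"); s={"tcp_pos":a[:3],"ee_rot":a[3:].reshape(3,3)}
m=cv2.imread("pics/w1.png")
dat=[("wrist","d",[246,169,317,242],2),("wrist","h",[304,202,317,224],1.5),("wrist","c",[266,58,297,98],1),("wrist","w",[324,57,356,96],1),
("side","d",[199,187,246,222],.5),("top","d",[327,199,366,237],.5),("top","h",[360,207,369,217],.7)]
def f(v,full=False):
    o=[]
    for cam,k,q,w in dat:
        F=v[:3]; p=disc(cam,F,s) if k=="d" else handle(cam,F,s,v[3]) if k=="h" else cyl(cam,F,s,0 if k=="c" else -.07)
        o.append((cen(p)-cen(q))*(1 if full else w))
    return np.array(o) if full else np.concatenate(o)
S=least_squares(f,[.507,-.252,.2,.2]); v=S.x; print(v,np.degrees(v[2:])); print(f(v,True).round(1))
h=(-.033*np.sin(v[3]),-.033*np.cos(v[3]),.12)
print("handle",fix2w(v[:3],[h]))
big=cv2.resize(m[20:270,220:400],None,fx=3,fy=3)
for P in [circ(.094),circ(.094)]:
    for u in proj("wrist",fix2w(v[:3],P),s): cv2.circle(big,tuple(int(x) for x in (u-[220,20])*3),2,(0,0,255),-1)
for P in [[.133,-.018,.06],[.173,-.018,.06],[.133,.018,.06],[.173,.018,.06],[-.045,-.028,.012],[.201,.028,.012],[.201,-.028,.012],[0,0,.101],list(h[:2])+[.1305],[.092,0,.06]]:
    u=proj("wrist",fix2w(v[:3],[P]),s)[0]; cv2.circle(big,tuple(int(x) for x in (u-[220,20])*3),3,(0,255,0),-1)
cv2.imwrite("pics/w1o.png",big)
np.save("v.npy",v)
E
```

```text
[ 0.50585325 -0.25350334  0.21640021  0.0260342 ] [12.39881866  1.49164975]
[[ 0.2  0.3]
 [-0.4  0.1]
 [-0.  -1.2]
 [-0.1  0.2]
 [-1.3 -1.1]
 [ 0.9 -1.2]
 [-1.1 -0.4]]
handle [[ 0.51209745 -0.2859072   0.12      ]]
```

View pics/w1o.png

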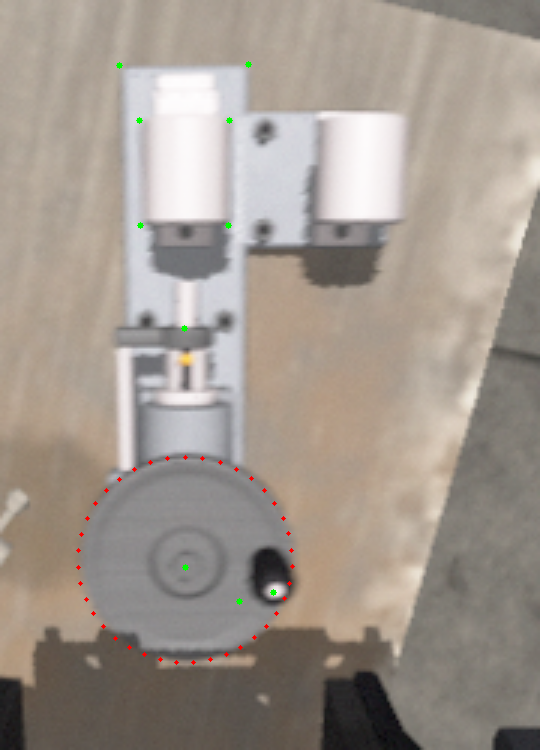

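Run:
```python
from h import *
go([.512,-.2855,.2],down(np.radians(12.4)))
```

```text
shift [-0.1501  0.1298  0.4971] turn [-0.0021 -0.0026 -0.0012] rows 3.9 0.1
```

```bash
python3 -m creep '[[0.6,-0.05,0.04,0.12,-0.002,-0.0026,-0.001],[0.6,-0.1,0.08,0.24,-0.002,-0.0026,-0.001],[0.6,-0.13,0.12,0.36,-0.002,-0.0026,-0.001],[0.6,-0.15,0.13,0.47,-0.002,-0.0026,-0.001],[0.6,-0.15,0.13,0.497,-0.002,-0.0026,-0.001]]'
python3 - <<'E'
from fit import *
v=np.load("v.npy")
s=r.sense(); m=r.capture("wrist"); h=(-.033*np.sin(v[3]),-.033*np.cos(v[3]))
for P in np.r_[circ(.094),[[*h,.1305],[*h,.094],[0,0,.101]]]:
    u=proj("wrist",fix2w(v[:3],[P]),s)[0]; cv2.circle(m,tuple(int(x) for x in u),1,(0,0,255),-1)
cv2.imwrite("pics/w2.png",m)
print(s["tcp_pos"]); go([.512,-.2855,.12],down(np.radians(12.4)))
E
```

```text
time_s: 4.1
tcp_pos: [0.5081, -0.2836, 0.1954]
ee_rot: [[0.977, 0.214, -0.009], [0.214, -0.977, 0.004], [-0.008, -0.006, -1.0]]
wrist_force: [0.7, 0.7, -0.3]
gripper_width: 0.599
[ 0.50812339 -0.28357539  0.19537476]
shift [0.0086 0.0088 0.2549] turn [-0.0015  0.0021  0.    ] rows 1.8 0.1
```

View pics/w2.png

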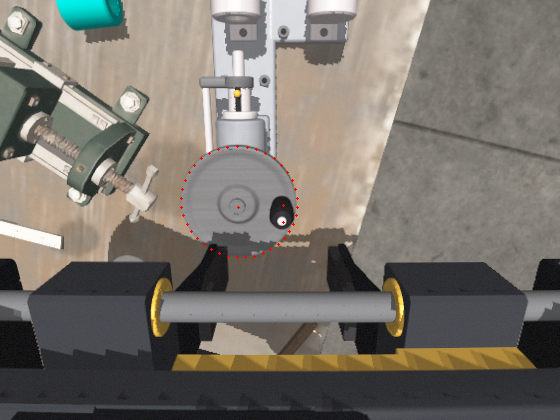

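```bash
python3 -m creep '[[0.6,0.01,0.009,0.09,0,0,0],[0.6,0.009,0.009,0.18,0,0.002,0],[0.6,0.009,0.009,0.25,0,0.002,0],[0.6,0.009,0.009,0.25,0,0.002,0]]'
python3 - <<'E'
from fit import *
v=np.load("v.npy")
s=r.sense(); m=r.capture("wrist"); h=(-.033*np.sin(v[3]),-.033*np.cos(v[3]))
for P in np.r_[[[*h,.1305],[*h,.094],[0,0,.101]]]:
    u=proj("wrist",fix2w(v[:3],[P]),s)[0]; cv2.circle(m,tuple(int(x) for x in u),1,(0,0,255),-1)
cv2.imwrite("pics/w3.png",m)
print(s["tcp_pos"]); go([.512,-.2855,.12],down(np.radians(12.4)))
E
```

```text
time_s: 4.48
tcp_pos: [0.5115, -0.2839, 0.1198]
ee_rot: [[0.976, 0.216, -0.005], [0.216, -0.976, 0.006], [-0.004, -0.007, -1.0]]
wrist_force: [-0.6, 0.0, -0.8]
gripper_width: 0.599
[ 0.51151903 -0.283855    0.11983854]
shift [-0.0035  0.0023  0.0072] turn [-0.0014  0.0003  0.0007] rows 0.1 0.0
```

View pics/w3.png

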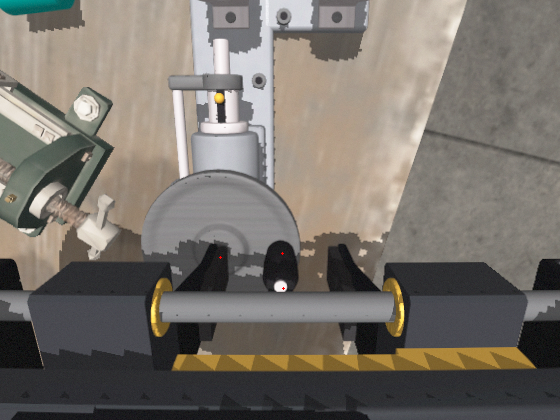

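```bash
python3 -m creep '[[0,0,0,0,0,0,0],[0,0,0,0,0,0,0],[0,0,0,0,0,0,0],[0,0,0,0,0,0,0],[0,0,0,0,0,0,0]]'
python3 - <<'E'
from fit import *
v=np.load("v.npy"); s=r.sense()
print(s["tcp_pos"],s["wrist_force"],s["gripper_width"]); F=v[:3]
c,sn=np.cos(F[2]),np.sin(F[2]); d=s["tcp_pos"][:2]-F[:2]; f=[c*d[0]+sn*d[1],-sn*d[0]+c*d[1]]; print("fix",f,np.hypot(*f))
E
```

```text
time_s: 4.95
tcp_pos: [0.5134, -0.2848, 0.1233]
ee_rot: [[0.976, 0.217, 0.0], [0.217, -0.976, 0.004], [0.001, -0.004, -1.0]]
wrist_force: [-0.1, 0.5, -0.5]
gripper_width: 0.305
[ 0.51338339 -0.28476116  0.12327284] [-0.08457972  0.52961832 -0.53493489] 0.3045599959023478
fix [np.float64(0.000642989593814842), np.float64(-0.03214562230561879)] 0.03215205233003409
```

```bash
python3 -m creep '[[0,0,0,0.01,0,0,0],[0,0,0,0.01,0,0,0],[0,0,0,0.01,0,0,0],[0,0,0,0.01,0,0,0],[0,0,0,0.01,0,0,0]]'
python3 - <<'E'
from fit import *
v=np.load("v.npy"); s=r.sense()
print(s["tcp_pos"],s["wrist_force"],s["gripper_width"]); F=v[:3]
c,sn=np.cos(F[2]),np.sin(F[2]); d=s["tcp_pos"][:2]-F[:2]; f=[c*d[0]+sn*d[1],-sn*d[0]+c*d[1]]; print("fix",f,np.hypot(*f))
E
```

```text
time_s: 5.37
tcp_pos: [0.5134, -0.2849, 0.1203]
ee_rot: [[0.976, 0.217, 0.0], [0.217, -0.976, 0.003], [0.001, -0.003, -1.0]]
wrist_force: [0.4, -0.3, 0.3]
gripper_width: 0.173
[ 0.51344241 -0.28491613  0.12028926] [ 0.38611231 -0.31650821  0.27256699] 0.17260238140990491
fix [np.float64(0.0006673563538806618), np.float64(-0.03230964773927986)] 0.03231653913307267
```

```bash
cat > wind.py <<'E'
import sys
from fit import *
v=np.load("v.npy"); F=v[:3]; s=r.sense()
a,b,n=map(float,sys.argv[1:4])
c,sn=np.cos(F[2]),np.sin(F[2]); d=s["tcp_pos"][:2]-F[:2]; f=np.array([c*d[0]+sn*d[1],-sn*d[0]+c*d[1]])
print("fix",(f*1e3).round(1),"R",(1e3*np.hypot(*f)).round(1),"theta",np.degrees(np.arctan2(-f[0],-f[1])).round(1),"z",s["tcp_pos"][2].round(4),"F",s["wrist_force"].round(1),"t",s["time_s"],"j",s["joints"].round(0))
Rt=down(F[2])
for t in np.radians(np.linspace(a,b,int(n)+1)[1:]):
    p=fix2w(F,[(-.033*np.sin(t),-.033*np.cos(t),.120)])[0]
    q=s["ee_rot"].T@(p-s["tcp_pos"])/.3; print("[0,%.3f,%.3f,%.3f,0,0,0]"%tuple(q),end=",")
print(); print("turn",(Ro.from_matrix(s["ee_rot"].T@Rt).as_rotvec(degrees=True)/180).round(4))
E
python3 wind.py 0 90 5
```

```text
fix [  0.7 -32.3] R 32.3 theta -1.2 z 0.1203 F [ 0.4 -0.3  0.3] t 5.3667 j [-13.  25. -14.  -0. -51. 116.]
[0,-0.036,-0.003,0.001,0,0,0],[0,-0.067,-0.019,0.001,0,0,0],[0,-0.091,-0.043,0.001,0,0,0],[0,-0.107,-0.074,0.001,0,0,0],[0,-0.112,-0.108,0.001,0,0,0],
turn [-0.0011 -0.0003  0.0007]
```

```bash
python3 -m creep '[[0,-0.036,-0.003,0.001,0,0,0],[0,-0.067,-0.019,0.001,0,0,0],[0,-0.091,-0.043,0.001,0,0,0],[0,-0.107,-0.074,0.001,0,0,0],[0,-0.112,-0.108,0.001,0,0,0]]'; python3 wind.py 90 180 5
```

```text
time_s: 5.78
tcp_pos: [0.474, -0.2604, 0.1203]
ee_rot: [[0.976, 0.217, 0.003], [0.217, -0.976, 0.003], [0.004, -0.002, -1.0]]
wrist_force: [5.5, -0.9, -3.8]
gripper_width: 0.177
fix [-32.6   0.1] R 32.6 theta 90.2 z 0.1203 F [ 5.5 -0.9 -3.8] t 5.7833 j [-12.  21. -21.  -0. -49. 114.]
[0,0.004,-0.034,0.001,0,0,0],[0,0.020,-0.064,0.001,0,0,0],[0,0.044,-0.089,0.001,0,0,0],[0,0.075,-0.104,0.001,0,0,0],[0,0.109,-0.109,0.002,0,0,0],
turn [-0.0006 -0.0012  0.0006]
```

Works well; carrying on.

```bash
python3 -m creep '[[0,0.004,-0.034,0.001,0,0,0],[0,0.020,-0.064,0.001,0,-0.001,0],[0,0.044,-0.089,0.001,0,-0.001,0],[0,0.075,-0.104,0.001,0,-0.001,0],[0,0.109,-0.109,0.002,0,-0.001,0]]'; python3 wind.py 180 270 5
```

```text
time_s: 6.2
tcp_pos: [0.4982, -0.2206, 0.1202]
ee_rot: [[0.976, 0.218, -0.004], [0.218, -0.976, 0.002], [-0.003, -0.003, -1.0]]
wrist_force: [-1.4, -3.2, 2.3]
gripper_width: 0.177
fix [-0.4 33.8] R 33.8 theta 179.3 z 0.1202 F [-1.4 -3.2  2.3] t 6.2 j [ -7.  21. -20.  -0. -49. 109.]
[0,0.035,0.008,0.001,0,0,0],[0,0.066,0.024,0.000,0,0,0],[0,0.090,0.048,0.000,0,0,0],[0,0.106,0.079,0.000,0,0,0],[0,0.111,0.113,0.000,0,0,0],
turn [-0.0008  0.001   0.0009]
```

```bash
python3 -m creep '[[0,0.035,0.007,0.001,0,0.001,0],[0,0.066,0.023,0,0,0.001,0],[0,0.09,0.047,0,0,0.001,0],[0,0.106,0.078,0,0,0.001,0],[0,0.111,0.112,0,0,0.001,0]]'; python3 wind.py 270 360 5
```

```text
time_s: 6.62
tcp_pos: [0.5388, -0.246, 0.1202]
ee_rot: [[0.976, 0.218, -0.002], [0.218, -0.976, 0.003], [-0.001, -0.003, -1.0]]
wrist_force: [-2.8, 2.0, 6.5]
gripper_width: 0.176
fix [33.8  0.3] R 33.8 theta -90.5 z 0.1202 F [-2.8  2.   6.5] t 6.6167 j [ -9.  25. -13.  -0. -52. 112.]
[0,-0.008,0.035,0.001,0,0,0],[0,-0.024,0.066,0.000,0,0,0],[0,-0.048,0.090,0.000,0,0,0],[0,-0.079,0.105,0.000,0,0,0],[0,-0.113,0.111,0.000,0,0,0],
turn [-0.0011  0.0004  0.0012]
```

```bash
python3 -m creep '[[0,-0.007,0.035,0.001,0,0,0],[0,-0.023,0.066,0,0,0,0.001],[0,-0.047,0.09,0,0,0,0.001],[0,-0.078,0.106,0,0,0,0.001],[0,-0.112,0.111,0,0,0,0.001]]'; python3 wind.py 360 440 5
```

```text
time_s: 7.03
tcp_pos: [0.5134, -0.2852, 0.1202]
ee_rot: [[0.977, 0.214, -0.003], [0.214, -0.977, 0.006], [-0.001, -0.006, -1.0]]
wrist_force: [0.3, 8.9, 7.7]
gripper_width: 0.173
fix [  0.5 -32.6] R 32.6 theta -1.0 z 0.1202 F [0.3 8.9 7.7] t 7.0333 j [-13.  25. -14.  -0. -52. 116.]
[0,-0.032,-0.003,0.001,0,0,0],[0,-0.060,-0.015,0.001,0,0,0],[0,-0.084,-0.035,0.001,0,0,0],[0,-0.101,-0.060,0.001,0,0,0],[0,-0.110,-0.090,0.001,0,0,0],
turn [-0.0019  0.0004 -0.0001]
```

```bash
python3 -m creep '[[0,-0.032,-0.003,0.001,0,0,0],[0,-0.060,-0.015,0.001,0,0,0],[0,-0.084,-0.035,0.001,0,0,0],[0,-0.101,-0.060,0.001,0,0,0],[0,-0.109,-0.086,0.001,0,0,0]]'; python3 wind.py 436 437 1; python3 -m creep '[[0,0,0,0,0,0,0],[0,0,0,0,0,0,0],[0,0,0,0,0,0,0]]'; python3 wind.py 436 438 1
python3 - <<'E'
from fit import *
m=r.capture("wrist"); cv2.imwrite("pics/w4.png",m); cv2.imwrite("pics/s4.png",r.capture("side"))
E
```

```text
time_s: 7.45
tcp_pos: [0.4767, -0.2672, 0.1203]
ee_rot: [[0.977, 0.214, 0.0], [0.214, -0.977, 0.004], [0.001, -0.004, -1.0]]
wrist_force: [8.9, -14.7, -6.0]
gripper_width: 0.178
fix [-31.4  -7.2] R 32.2 theta 77.2 z 0.1203 F [  8.9 -14.7  -6. ] t 7.45 j [-12.  21. -20.  -0. -49. 115.]
[0,-0.002,0.001,0.001,0,0,0],
turn [-0.0013 -0.0003 -0.0001]
time_s: 7.7
tcp_pos: [0.4769, -0.2676, 0.1203]
ee_rot: [[0.977, 0.215, 0.0], [0.215, -0.977, 0.003], [0.001, -0.003, -1.0]]
wrist_force: [3.0, -4.0, -0.9]
gripper_width: 0.169
fix [-31.3  -7.6] R 32.2 theta 76.4 z 0.1203 F [ 3.  -4.  -0.9] t 7.7 j [-12.  21. -20.  -0. -49. 115.]
[0,-0.003,-0.002,0.001,0,0,0],
turn [-0.001  -0.0003  0.0001]
```

View pics/w4.png

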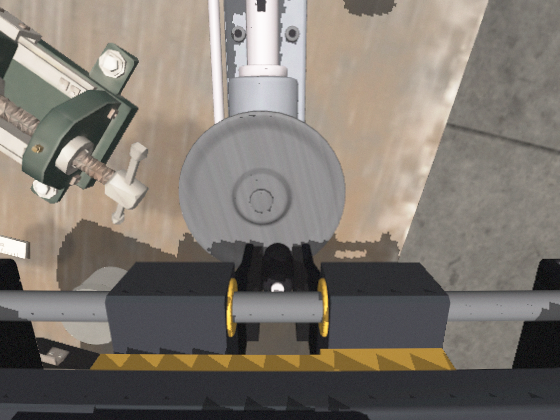

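Run:
```python
from h import *
cv2.imwrite("pics/t4.png",r.capture("top"))
a=cv2.imread('pics/side0.png')[215:305,200:260];b=cv2.imread('pics/s4.png')[215:305,200:260]
c=cv2.imread('pics/top0.png')[140:210,310:365];d=cv2.imread('pics/t4.png')[140:210,310:365]
f=lambda x:cv2.resize(x,(390,290),interpolation=2) 
cv2.imwrite("pics/cmp.png",np.vstack([np.hstack([f(a),f(b)]),np.hstack([f(c),f(d)])]))
```

```text
(no output)
```

View pics/cmp.png

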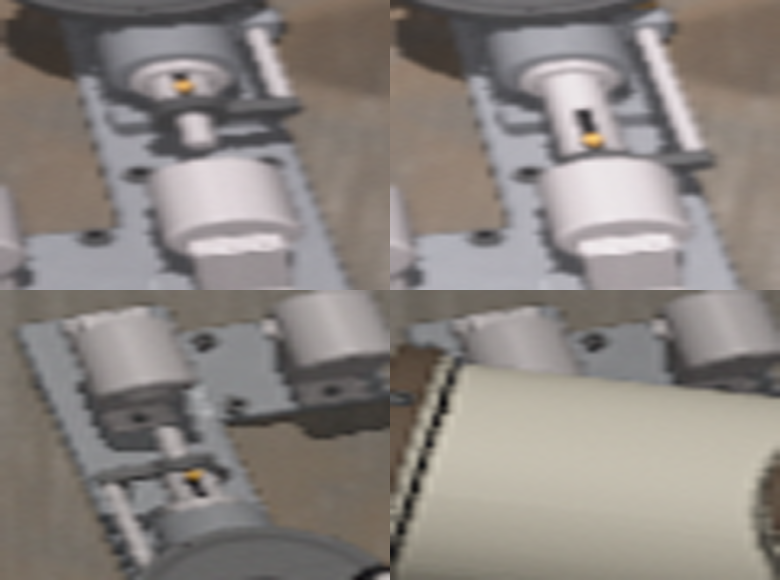

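View pics/s4.png

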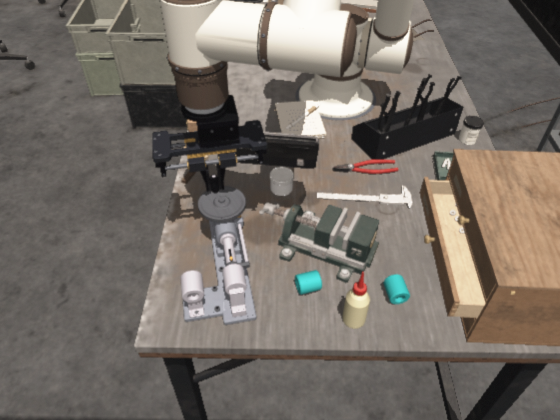

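The brass stud is still at the front end of its slot, at side pixel about (231,258). The collar is now right at the spacer, so the pin has gone in and the hole faces the handwheel (-x). Winding back.

```bash
python3 wind.py 436 346 5
```

```text
fix [-31.3  -7.6] R 32.2 theta 76.4 z 0.1203 F [ 2.8 -4.  -1.7] t 7.85 j [-12.  21. -20.  -0. -49. 115.]
[0,0.011,0.033,0.001,0,0,0],[0,0.034,0.059,0.001,0,0,0],[0,0.063,0.077,0.001,0,0,0],[0,0.097,0.085,0.001,0,0,0],[0,0.131,0.082,0.001,0,0,0],
turn [-0.0011 -0.0003 -0.0001]
```

```bash
python3 -m creep '[[0,0.011,0.033,0.001,0,0,0],[0,0.034,0.059,0.001,0,0,0],[0,0.063,0.077,0.001,0,0,0],[0,0.097,0.085,0.001,0,0,0],[0,0.131,0.082,0.001,0,0,0]]'; python3 wind.py 346 256 5
```

```text
time_s: 8.27
tcp_pos: [0.5195, -0.2831, 0.1202]
ee_rot: [[0.977, 0.214, -0.004], [0.214, -0.977, 0.005], [-0.003, -0.006, -1.0]]
wrist_force: [-3.2, 3.1, 7.9]
gripper_width: 0.175
fix [  6.9 -31.9] R 32.6 theta -12.3 z 0.1202 F [-3.2  3.1  7.9] t 8.2667 j [-13.  25. -13.  -0. -52. 116.]
[0,0.035,-0.013,0.000,0,0,0],[0,0.061,-0.036,0.001,0,0,0],[0,0.079,-0.065,0.001,0,0,0],[0,0.087,-0.099,0.001,0,0,0],[0,0.084,-0.133,0.001,0,0,0],
turn [-0.0019  0.001  -0.0003]
```

```bash
python3 -m creep '[[0,0.035,-0.013,0,0,0.001,0],[0,0.061,-0.036,0.001,0,0.001,0],[0,0.079,-0.065,0.001,0,0.001,0],[0,0.087,-0.099,0.001,0,0.001,0],[0,0.084,-0.133,0.001,0,0.001,0]]'; python3 wind.py 256 166 5
```

```text
time_s: 8.68
tcp_pos: [0.5362, -0.2384, 0.1202]
ee_rot: [[0.977, 0.214, -0.001], [0.214, -0.977, 0.005], [0.0, -0.005, -1.0]]
wrist_force: [-0.5, -2.9, 4.3]
gripper_width: 0.175
fix [32.8  8.3] R 33.9 theta -104.2 z 0.1202 F [-0.5 -2.9  4.3] t 8.6833 j [ -8.  25. -14.  -0. -51. 111.]
[0,-0.016,-0.031,0.001,0,0,0],[0,-0.039,-0.057,0.001,0,0,0],[0,-0.068,-0.074,0.001,0,0,0],[0,-0.102,-0.082,0.001,0,0,0],[0,-0.136,-0.079,0.001,0,0,0],
turn [-0.0017 -0.0001 -0.0002]
```

```bash
python3 -m creep '[[0,-0.015,-0.031,0.001,0,0,0],[0,-0.038,-0.057,0.001,0,0,0],[0,-0.067,-0.074,0.001,0,0,0],[0,-0.101,-0.082,0.001,0,0,0],[0,-0.135,-0.079,0.001,0,0,0]]'; python3 wind.py 166 76 5
```

```text
time_s: 9.1
tcp_pos: [0.4909, -0.2234, 0.1202]
ee_rot: [[0.977, 0.215, 0.001], [0.215, -0.977, 0.005], [0.002, -0.005, -1.0]]
wrist_force: [3.8, -4.2, 0.9]
gripper_width: 0.175
fix [-8.1 32.6] R 33.6 theta 166.0 z 0.1202 F [ 3.8 -4.2  0.9] t 9.1 j [ -7.  21. -21.  -0. -49. 110.]
[0,-0.031,0.016,0.001,0,0,0],[0,-0.057,0.038,0.000,0,0,0],[0,-0.075,0.068,0.000,0,0,0],[0,-0.083,0.101,0.000,0,0,0],[0,-0.080,0.135,-0.000,0,0,0],
turn [-0.0017 -0.0006  0.0001]
```

```bash
python3 -m creep '[[0,-0.031,0.016,0.001,0,0,0],[0,-0.057,0.038,0,0,0,0],[0,-0.075,0.068,0,0,0,0],[0,-0.083,0.101,0,0,0,0],[0,-0.08,0.135,0,0,0,0]]'; python3 wind.py 76 46 2
```

```text
time_s: 9.52
tcp_pos: [0.4771, -0.2688, 0.1202]
ee_rot: [[0.977, 0.214, 0.004], [0.214, -0.977, 0.006], [0.005, -0.005, -1.0]]
wrist_force: [9.0, 7.3, 2.2]
gripper_width: 0.175
fix [-31.4  -8.7] R 32.6 theta 74.5 z 0.1202 F [9.  7.3 2.2] t 9.5167 j [-13.  21. -20.  -1. -49. 115.]
[0,0.008,0.024,0.001,0,0,0],[0,0.026,0.047,0.001,0,0,0],
turn [-0.0017 -0.0017 -0.0003]
```

Now settle at 46° and release.

```bash
python3 -m creep '[[0,0.008,0.024,0.001,0,0,0],[0,0.026,0.047,0.001,0,0,0],[0,0.026,0.047,0.001,0,0,0]]';  python3 -m creep '[[0.5,0,0,0,0,0,0],[0.5,0,0,0,0,0,0],[0.5,0,0,0,0,0,0],[0.5,0,0,0,0,0,0],[0.5,0,0,0,0,0,0]]'; python3 wind.py 46 46 1
```

```text
time_s: 9.77
tcp_pos: [0.4895, -0.2815, 0.1201]
ee_rot: [[0.977, 0.212, 0.007], [0.212, -0.977, 0.008], [0.008, -0.006, -1.0]]
wrist_force: [5.4, 5.6, 5.4]
gripper_width: 0.175
time_s: 10.18
tcp_pos: [0.4883, -0.2816, 0.1194]
ee_rot: [[0.977, 0.211, 0.004], [0.211, -0.977, 0.008], [0.006, -0.007, -1.0]]
wrist_force: [-0.1, 0.3, 1.0]
gripper_width: 0.445
fix [-23.2 -23.7] R 33.2 theta 44.4 z 0.1194 F [-0.1  0.3  1. ] t 10.1833 j [-14.  23. -17.  -1. -50. 116.]
[0,-0.002,-0.003,-0.002,0,0,0],
turn [-0.0023 -0.0018 -0.0011]
```

```bash
python3 -m creep '[[0.5,0,0,-0.1,0,0,0],[0.55,0,0,-0.2,0,0,0],[0.55,0,0,-0.3,-0.002,-0.002,-0.001],[0.55,0,0,-0.35,-0.002,-0.002,-0.001]]'
python3 - <<'E'
from fit import *
v=np.load("v.npy"); p=fix2w(v[:3],[(.153,0,.19)])[0]; print(p); go(p,down(v[2]))
E
```

```text
time_s: 10.52
tcp_pos: [0.4886, -0.2832, 0.2281]
ee_rot: [[0.977, 0.215, 0.003], [0.215, -0.977, -0.002], [0.003, 0.002, -1.0]]
wrist_force: [0.5, -0.1, 0.6]
gripper_width: 0.541
[ 0.65528478 -0.22065192  0.19      ]
shift [ 0.5871 -0.0845  0.1283] turn [ 0.0007 -0.0008  0.0002] rows 4.4 0.0
```

```bash
python3 -m creep '[[0.55,0.13,-0.02,0,0,0,0],[0.55,0.26,-0.04,0,0,0,0],[0.55,0.39,-0.06,0.04,0,0,0],[0.55,0.51,-0.08,0.1,0,0,0],[0.55,0.587,-0.085,0.128,0,-0.001,0]]'
python3 - <<'E'
from fit import *
v=np.load("v.npy"); s=r.sense(); m=r.capture("wrist"); F=v[:3]
print(s["tcp_pos"])
P=[(.133,0,.078),(.173,0,.078),(.133,-.018,.06),(.173,-.018,.06),(.133,.018,.06),(.173,.018,.06),(.133,-.07,.078),(.173,-.07,.078)]
for u in proj("wrist",fix2w(F,P),s): cv2.circle(m,tuple(int(x) for x in u),2,(0,0,255),-1)
cv2.imwrite("pics/w5.png",m)
for d in r.recognise("wrist","spacer_1")[:4]:
        q=np.array(d["rect"])*[560,420,560,420]; print(round(d["score"],2),q.round(0))
go(fix2w(F,[(.153,0,.062)])[0],down(v[2]))
E
```

```text
time_s: 10.93
tcp_pos: [0.6565, -0.2186, 0.1872]
ee_rot: [[0.976, 0.216, -0.003], [0.216, -0.976, -0.001], [-0.003, 0.0, -1.0]]
wrist_force: [-0.7, 0.4, -0.5]
gripper_width: 0.547
[ 0.65646315 -0.21859184  0.18724394]
0.96 [116. 170. 170. 212.]
0.71 [338. 175. 386. 235.]
0.69 [255. 178. 298. 232.]
0.69 [  0. 130.  10. 164.]
shift [-0.0026  0.0058  0.4117] turn [-0.0001  0.002   0.0009] rows 3.0 0.1
```

View pics/w5.png

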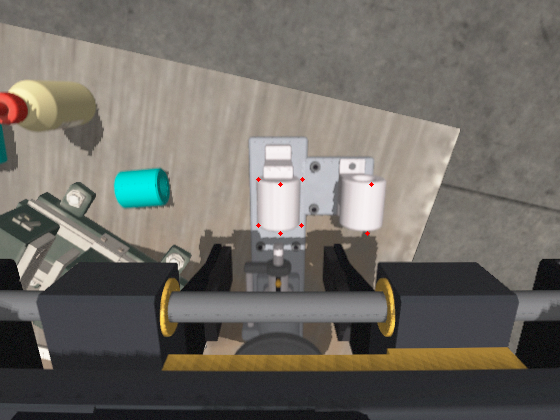

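Run:
```python
from fit import *
v=np.load("v.npy"); s=r.sense(); F=v[:3]
p0,p1=cyl("wrist",F,s,0),cyl("wrist",F,s,-.07); print(p0.round(0),p1.round(0))
from scipy.optimize import least_squares
# free position of each spacer incl. height from bbox in this view + view 1
a=np.load("s1.npy"); s1={"tcp_pos":a[:3],"ee_rot":a[3:].reshape(3,3)}
def cy(x,s):
    t=np.linspace(0,2*np.pi,40); e=np.array([np.cos(F[2]),np.sin(F[2]),0]); n=np.array([-e[1],e[0],0])
    P=[x+k*e+.018*np.cos(b)*n+.018*np.sin(b)*np.array([0,0,1]) for k in(-.02,.02) for b in t]
    q=proj("wrist",P,s); return cen(np.r_[q.min(0),q.max(0)])
for q1,q2,x0 in (([266,58,297,98],[255,178,298,232],[.655,-.22,.06]),([325,57,356,96],[338,175,386,231],[.67,-.29,.06])):
    S=least_squares(lambda x:np.r_[cy(x,s1)-cen(q1),cy(x,s)-cen(q2)],x0); x=S.x
    c,sn=np.cos(F[2]),np.sin(F[2]); d=x[:2]-F[:2]; print(x,"fix",c*d[0]+sn*d[1],-sn*d[0]+c*d[1],S.fun.round(1))
    xf=x.copy(); S=least_squares(lambda y:cy(np.r_[y,.06],s)-cen(q2),x0[:2]); d=S.x-F[:2]; print("z=.06",S.x,"fix",c*d[0]+sn*d[1],-sn*d[0]+c*d[1])
```

```text
[258. 175. 302. 234.] [341. 175. 389. 234.]
[ 0.65368662 -0.21889279  0.05831374] fix 0.1518168227401053 0.0020612527568128203 [-1.7  0.   1.2  0. ]
z=.06 [ 0.65399543 -0.21783463] fix 0.1523456351555579 0.0030284253913532705
[ 0.67032057 -0.2883729   0.05589738] fix 0.15314437759603633 -0.06936991260398775 [-1.7  0.3  1.2 -0.2]
z=.06 [ 0.67091815 -0.28615125] fix 0.1542050463157281 -0.0673283916916674
```

Run:
```python
from h import *
go([.6545,-.2185,.1],down(np.radians(12.8)))
```

```text
shift [-0.0044 -0.0018  0.2851] turn [-0.0001  0.002  -0.0014] rows 2.1 0.1
```

```bash
python3 -m creep '[[0.55,-0.004,-0.002,0.1,0,0.002,-0.001],[0.55,-0.004,-0.002,0.2,0,0.002,-0.001],[0.55,-0.004,-0.002,0.285,0,0.002,-0.001],[0.55,-0.004,-0.002,0.285,0,0.002,-0.001]]'
python3 - <<'E'
from h import *
s=r.sense(); m=r.capture("wrist")
for u in proj("wrist",[s["tcp_pos"]+s["ee_rot"]@np.array([0,0,k]) for k in (-.002,.02,.04)],s): cv2.circle(m,tuple(int(x) for x in u),2,(0,0,255),-1)
cv2.imwrite("pics/w6.png",m); print(s["tcp_pos"],s["wrist_force"])
go([.6545,-.2185,.059],down(np.radians(12.8)))
E
```

```text
time_s: 11.37
tcp_pos: [0.6496, -0.2179, 0.0936]
ee_rot: [[0.976, 0.219, -0.013], [0.219, -0.976, 0.003], [-0.012, -0.006, -1.0]]
wrist_force: [-1.2, -0.8, -1.5]
gripper_width: 0.551
[ 0.64964321 -0.2179242   0.09359831] [-1.17849214 -0.80571284 -1.47722318]
shift [0.01   0.0022 0.1267] turn [-0.001   0.0023 -0.0006] rows 0.9 0.1
```

View pics/w6.png

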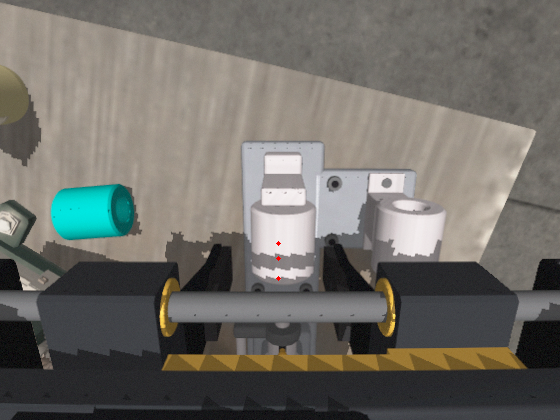

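```bash
python3 -m creep '[[0.55,0.01,0.005,0.05,-0.001,0.002,0],[0.55,0.01,0.005,0.1,-0.001,0.002,0],[0.55,0.01,0.005,0.125,-0.001,0.002,0],[0.55,0.01,0.005,0.125,-0.001,0.002,0]]'
python3 - <<'E'
from h import *
s=r.sense(); m=r.capture("wrist")
cv2.imwrite("pics/w7.png",m); print(s["tcp_pos"],s["wrist_force"])
go([.6545,-.2190,.059],down(np.radians(12.8)))
E
```

```text
time_s: 11.75
tcp_pos: [0.6542, -0.2196, 0.0597]
ee_rot: [[0.976, 0.219, -0.002], [0.219, -0.976, -0.0], [-0.002, -0.0, -1.0]]
wrist_force: [-0.9, 0.2, -0.1]
gripper_width: 0.549
[ 0.65423729 -0.21961562  0.05966917] [-0.86474845  0.19622229 -0.07101734]
shift [-0.001  -0.0027  0.0057] turn [ 0.0003  0.0001 -0.0006] rows 0.0 0.0
```

View pics/w7.png

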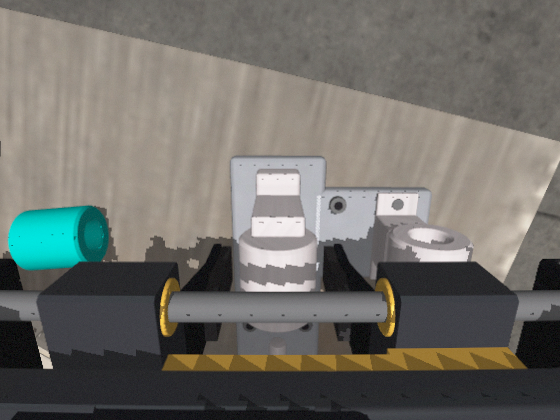

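Both jaws straddle the spacer at (278,260), and the waiting spacer at (430,245) stands clear of the right finger. Closing.

```bash
python3 -m creep '[[0,0,0,0,0,0,0],[0,0,0,0,0,0,0],[0,0,0,0,0,0,0],[0,0,0,0,0,0,0],[0,0,0,0,0,0,0]]'; python3 -m creep '[[0,0,0,0,0,0,0],[0,0,0,-0.05,0,0,0],[0,0,0,-0.15,0,0,0],[0,0,0,-0.28,0,0,0],[0,0,0,-0.4,0,0,0]]';python3 - <<'E'
from h import *
s=r.sense(); cv2.imwrite("pics/w8.png",r.capture("wrist")); print(s["joints"])
E
```

```text
time_s: 12.22
tcp_pos: [0.6557, -0.2195, 0.0624]
ee_rot: [[0.975, 0.22, 0.002], [0.22, -0.975, -0.001], [0.002, 0.002, -1.0]]
wrist_force: [-1.6, 2.8, 6.3]
gripper_width: 0.404
time_s: 12.63
tcp_pos: [0.6545, -0.2194, 0.1819]
ee_rot: [[0.975, 0.22, -0.002], [0.22, -0.975, -0.001], [-0.002, 0.0, -1.0]]
wrist_force: [0.7, 0.7, -1.9]
gripper_width: 0.397
[-5.12080963e+00  3.06782841e+01  6.12429284e+00  6.34026365e-02
 -6.55492697e+01  1.07811683e+02]
```

View pics/w8.png

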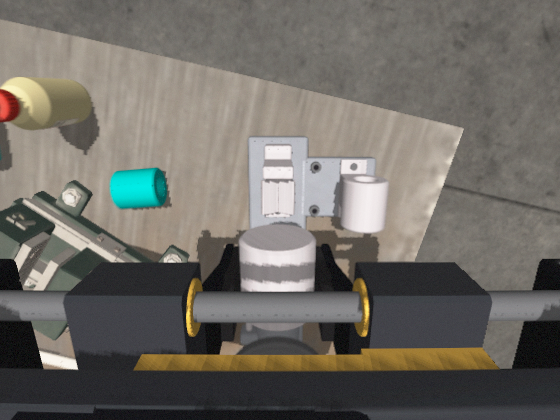

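```bash
python3 -m creep '[[0,0,0,-0.13,0,0,0.03],[0,-0.02,0,-0.26,0,0,0.07],[0,-0.04,0,-0.39,0,0,0.11],[0,-0.07,0,-0.5,0,0,0.15],[0,-0.1,0,-0.6,0,0,0.19]]'; python3 -c "
from h import *
print(r.sense()['joints'].round(1)); go([.62,-.21,.36],down(np.radians(-110)))"
```

```text
time_s: 13.1
tcp_pos: [0.6266, -0.2266, 0.3739]
ee_rot: [[0.93, -0.368, 0.016], [-0.368, -0.93, -0.006], [0.017, 0.0, -1.0]]
wrist_force: [0.9, -1.0, -2.3]
gripper_width: 0.403
[ -5.9  23.   20.5   0.3 -86.6  74.3]
shift [-0.0416 -0.0434  0.0458] turn [-0.0041 -0.0043  0.4912] rows 0.5 12.3
```

```bash
python3 -m creep '[[0,0,0,0.01,0,0,0.04],[0,0,0,0.01,0,0,0.08],[0,0,0,0.01,0,0,0.12],[0,0,0,0.01,0,0,0.16],[0,0,0,0.01,0,0,0.2]]'; python3 -m creep '[[0,0,0,0.01,0,0,0.04],[0,0,0,0.01,0,0,0.08],[0,0,0,0.01,0,0,0.12],[0,0,0,0.01,0,0,0.16],[0,0,0,0.01,0,0,0.2]]'; python3 -m creep '[[0,0,0,0,0,0,0.04],[0,0,0,0,0,0,0.08],[0,0,0,0,0,0,0.1]]';python3 -c "
from h import *
s=r.sense();print(s['joints'].round(1)); go([.62,-.21,.36],down(np.radians(-110)))
z=np.array([np.cos(np.radians(70)),np.sin(np.radians(70)),0]); x=np.array([0,0,-1.]); y=np.cross(z,x)
print(np.c_[x,y,z]);go([.62,-.21,.36],np.c_[x,y,z])"
```

```text
time_s: 13.52
tcp_pos: [0.6263, -0.2265, 0.3691]
ee_rot: [[0.539, -0.842, 0.013], [-0.843, -0.539, -0.005], [0.012, -0.008, -1.0]]
wrist_force: [-0.2, -0.3, -2.0]
gripper_width: 0.405
time_s: 13.93
tcp_pos: [0.6261, -0.2264, 0.3643]
ee_rot: [[-0.056, -0.998, 0.011], [-0.998, 0.056, -0.004], [0.004, -0.011, -1.0]]
wrist_force: [0.5, 0.2, -2.7]
gripper_width: 0.398
time_s: 14.18
tcp_pos: [0.6258, -0.2263, 0.3623]
ee_rot: [[-0.367, -0.93, 0.008], [-0.93, 0.367, -0.003], [0.0, -0.008, -1.0]]
wrist_force: [-0.2, -0.2, -2.3]
gripper_width: 0.4
[ -5.9  23.2  19.4   0.1 -85.7 -15.6]
shift [-0.0434  0.038   0.0072] turn [-0.0026 -0.0001 -0.0086] rows 0.4 0.2
[[ 0.         -0.93969262  0.34202014]
 [ 0.          0.34202014  0.93969262]
 [-1.          0.          0.        ]]
shift [-0.0434  0.038   0.0072] turn [-0.0088 -0.5    -0.0047] rows 0.4 12.6
```

```bash
python3 -m creep '[[0,0,0,-0.02,0,-0.035,0],[0,0,0,-0.04,0,-0.07,0],[0,0,0,-0.05,0,-0.105,0],[0,0,0,-0.06,0,-0.14,0],[0,0,0,-0.06,0,-0.175,0]]'; python3 -c "
from h import *
s=r.sense();print(s['joints'].round(1))
z=np.array([np.cos(np.radians(70)),np.sin(np.radians(70)),0]); x=np.array([0,0,-1.]); y=np.cross(z,x)
go([.62,-.21,.36],np.c_[x,y,z])"
```

```text
time_s: 14.6
tcp_pos: [0.6259, -0.2265, 0.3807]
ee_rot: [[-0.307, -0.93, 0.201], [-0.793, 0.367, 0.487], [-0.526, -0.01, -0.85]]
wrist_force: [-0.2, 0.3, -2.8]
gripper_width: 0.4
[-21.3  24.6  29.5 -31.8 -93.6  -2.5]
shift [-0.0012  0.0391  0.0816] turn [-0.0094 -0.3236 -0.0015] rows 0.7 8.1
```

```bash
python3 -m creep '[[0,0,0.01,0.01,0,-0.035,0],[0,0,0.02,0.02,0,-0.07,0],[0,0,0.03,0.03,0,-0.105,0],[0,0,0.03,0.04,0,-0.14,0],[0,0,0.04,0.05,0,-0.175,0]]'; python3 -c "
from h import *
s=r.sense();print(s['joints'].round(1))
z=np.array([np.cos(np.radians(70)),np.sin(np.radians(70)),0]); x=np.array([0,0,-1.]); y=np.cross(z,x)
go([.62,-.21,.36],np.c_[x,y,z])"
```

```text
time_s: 15.02
tcp_pos: [0.6176, -0.2158, 0.3669]
ee_rot: [[-0.157, -0.929, 0.334], [-0.418, 0.369, 0.83], [-0.895, -0.009, -0.446]]
wrist_force: [-0.8, 0.3, -3.7]
gripper_width: 0.405
[ -35.1   28.9   26.5  -62.5 -100.6    8.7]
shift [0.0114 0.0001 0.0291] turn [-0.0098 -0.1473  0.0007] rows 0.2 3.7
```

```bash
python3 -m creep '[[0,0,0,0.01,-0.003,-0.035,0],[0,0,0,0.01,-0.006,-0.07,0],[0,0,0,0.01,-0.01,-0.105,0],[0,0,0,0.01,-0.01,-0.14,0],[0,0,0,0.01,-0.01,-0.147,0]]'; python3 -m creep '[[0,0,0,0,0,0,0],[0,0,0,0,0,0,0]]';python3 -c "
from h import *
s=r.sense();print(s['joints'].round(1))
z=np.array([np.cos(np.radians(70)),np.sin(np.radians(70)),0]); x=np.array([0,0,-1.]); y=np.cross(z,x)
go([.62,-.21,.36],np.c_[x,y,z])
for n in ('side','wrist','top'): cv2.imwrite(f'pics/e_{n}.png',r.capture(n))
a=cv2.imread('pics/e_side.png'); u=proj('side',[s['tcp_pos']])[0]; print(u)
"
```

```text
time_s: 15.43
tcp_pos: [0.6181, -0.2152, 0.3595]
ee_rot: [[-0.008, -0.939, 0.344], [0.008, 0.344, 0.939], [-1.0, 0.01, 0.005]]
wrist_force: [-0.6, 0.4, -4.5]
gripper_width: 0.402
time_s: 15.6
tcp_pos: [0.6179, -0.2157, 0.3573]
ee_rot: [[-0.012, -0.938, 0.345], [0.007, 0.345, 0.939], [-1.0, 0.014, 0.002]]
wrist_force: [-0.1, -0.4, -2.5]
gripper_width: 0.402
[ -42.1   37.    23.1  -84.7 -111.2   14. ]
shift [-0.0088  0.0002  0.0203] turn [-0.0011  0.0008 -0.0045] rows 0.2 0.1
[225.47376277 116.92949554]
```

View pics/e_side.png

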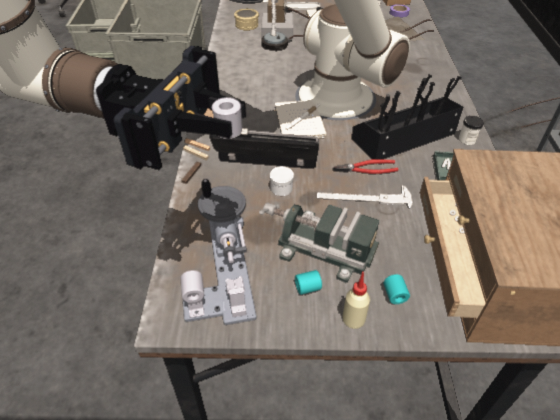

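View pics/e_top.png

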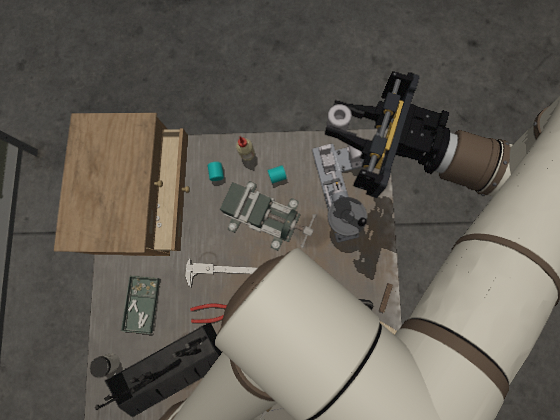

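View pics/e_wrist.png

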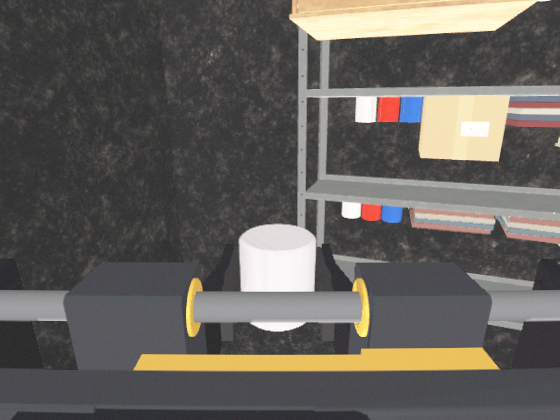

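```bash
python3 -m creep '[[0,0,0,0,0,0,0],[0,0,0,0,0,0,0],[0,0,0,0,0,0,0],[0,0,0,0,0,0,0]]'; python3 -c "
from h import *
b=r.capture('side'); cv2.imwrite('pics/f.png',b); a=cv2.imread('pics/side0.png')
f=lambda x:cv2.resize(x,None,fx=3,fy=3,interpolation=2)
cv2.imwrite('pics/fc.png',np.hstack([f(a[180:325,170:260]),f(b[180:325,170:260]),f(b[90:235,200:290])[:435]])[:600,:800])
for t in ('oil_bottle','screw_tin','caliper','spacer_1'):
    print(t,[(round(d['score'],2),(np.array(d['rect'])*[560,420,560,420]).round(0)) for d in r.recognise('side',t)[:5]])
s=r.sense(); print(abs(s['joint_velocities']).max(),s['tcp_pos'],s['time_s'])
"
```

```text
time_s: 16.08
tcp_pos: [0.6183, -0.2143, 0.3616]
ee_rot: [[-0.005, -0.939, 0.343], [0.003, 0.343, 0.939], [-1.0, 0.006, 0.001]]
wrist_force: [-0.5, 0.6, -2.5]
gripper_width: 0.4
oil_bottle [(0.62, array([183., 180., 255., 328.])), (0.46, array([272., 167., 291., 194.]))]
screw_tin []
caliper [(0.78, array([318., 188., 412., 206.])), (0.42, array([344., 276., 368., 329.]))]
spacer_1 [(0.97, array([385., 275., 409., 303.])), (0.79, array([180., 269., 206., 301.])), (0.71, array([213.,  95., 244., 136.]))]
0.11300786600691974 [ 0.61829356 -0.21462939  0.36081561] 16.3333
```

View pics/fc.png

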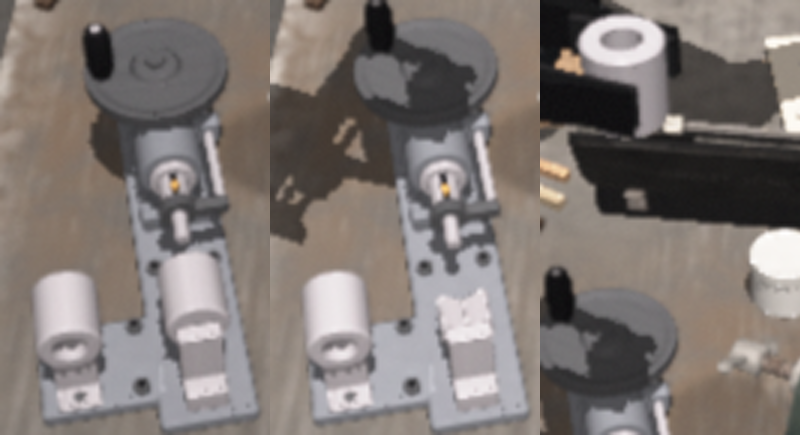

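The hole is up and the quill is back, a few mm from fully home. The waiting spacer hasn't moved, and the bottle, tin and caliper are in place. Handing in.

```bash
python3 -c "
from station import r
print(r.finish_job())"
```

```text
the job is handed in; nothing more can be done
None
```

I handed the job in at about 16 s; the system reports no verdict. The checked spacer is held hole-up at about 0.36 m, above the fixture area.

- **Winding forward:** I took the handle and wound the quill to its depth stop, where the handle stopped at about 436° (the stop is at about 435°). The brass stud stayed at the front of its slot, so the pin had gone into the hole. That put the hole toward the handwheel. The waiting spacer shows its hole at the opposite end, which agrees.
- **Winding back:** I wound the wheel back to about 45°, which puts the quill at roughly 4 mm.
- **Lifting and turning:** I gripped the checking spacer across its diameter, lifted it, turned it and tipped it hole-up.

**Last checks:**
- **Held spacer:** the hole shows upward in both the side and top pictures. The tool axis is within about 1° of level, the jaw opening is steady at 0.40 (35 mm) and the arm is at rest.
- **Rest of the scene:** in the side picture the quill is back, and the waiting spacer looks unmoved to within a pixel or two. So do the bottle, tin and caliper.
- **Disagreements:** the network gave wrong or no boxes for the bottle and tin in the last picture, so I judged those two by eye. Earlier, the spacer's sideways position differed by 2–3 mm between views; I corrected that with a closer look before gripping.

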